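Clamp the amplifier module in its test fixture

TASK

Two alike clamp fixtures stand on the test bench; only one holds an amplifier module. On that one, with its cam lever still up, first set the clamping force: turn the black thumb nut on top of the bridge clockwise until its pointer lines up with the mark on the round plate beneath it. Then flip the cam lever at the end of the bridge all the way down until it lies level, so that the rubber pad holds the module, and let go.

Things in the scene. Friction and masses are not known exactly. Their poses are not given: they have to be found in the camera images.
- nut (a joint): thumb nut of the loaded fixture, rad: grows clockwise seen from above; 1.5 = pointer exactly on the mark (black raised bar 12 x 9 mm near the rim of the 104 mm round aluminium plate under the nut). Starts 0.7 to 1.3 rad short of the mark, could turn on to a stop at 2.2, stays where it is left (friction 0.08 N m). Each rad lowers the pad 3 mm.
- nut_grip (a point): on the vertical axis of that nut, at grip height: 15 mm below its top, 26 mm above the round plate, about 126 mm above the table. The nut is a black upright bar 44 mm long, 13 mm thick, 30 mm tall; the point turns with it: x along the bar to its pointer nose (tip 32 mm from the axis), y across its thickness, z up. Nothing else stands within 60 mm of the axis above the plate.
- lever (a joint): steel cam lever of the loaded fixture, rad: 0 = standing open, 69 degrees above level; grows as it swings down; 1.2 = level, fully down at its stop. Starts at 0 to 0.2. Stiff (2 to 4 N at its end) and stays where it is left.
- lever_hinge (a point): pivot of that lever, 106 mm above the table, axes fixed to the fixture: x along the pivot pin, y level, away from the nut, the way the lever folds down, z up. Nut axis 80 mm away along -y; the mark is on the nut's +x side. Lever: straight bar 83 mm long from the pivot, 16 mm wide, 9 thick; its last 34 mm a paddle 24 wide, 10 thick. Cheek plates at the pivot rise 12 mm above it, reach 12 mm out.
- module: the amplifier module: loose black finned block 130 x 70 x 40 mm, 0.5 kg, lying on the 15 mm base plate of the loaded fixture between two white rails; origin at the centre of its underside, x along its length (the fixture's x). The other fixture is the same but empty.
- pad: round rubber pad 24 mm in diameter and 8 mm thick, on a spring (3 N per mm) under the bridge of the loaded fixture, straight below the nut; origin at the centre of its underside. With the nut on the mark it presses on the module with about 15 N once the lever is down.
Mind the look-alikes: they are no part of the job. Leave any red or turquoise look-alike of the part that bears nut alone.

How it is judged:
On the way, in this order (a step that is already met when the one before it is completed fails the run):
1. with the lever still up, the nut is on its mark (within 0.25 rad) (value of joint nut between 1.25 and 1.75 rad and value of joint lever below 0.5 rad), for 0.2 s.
2. the lever is down (value of joint lever above 1.02 rad), for 0.2 s.
At the end, for the whole second after the job is handed in: The nut is within 0.25 rad of its mark (joint 1.25 to 1.75), the cam lever is down within 10 degrees of level (joint above 1.02), and the rubber pad presses on the resting module with more than 8 N (value of joint nut between 1.25 and 1.75 rad and value of joint lever above 1.02 rad and contact force between pad and module above 8 N and linear speed of module below 0.02 m/s); the robot touches nothing.
It also fails if it takes over 48 s, if anything falls off the work surface, if the arm or the gripper's body presses on something with over 40 N, if the wrist force passes 120 N, or if a joint passes its speed limit or range.

ROBOT

A 6-joint arm with a two-finger parallel gripper is mounted at the origin on the work surface. World frame = base frame: x ahead of the robot, y to its left, z up, the work surface at z = 0. Lengths are in m, angles in rad, forces in N, time in s.
With the tool pointing down it reaches from about 0.425 to 0.95 m from the base axis. Payload 3.5 kg.
Tool frame: the origin (TCP) lies at the very end of the fingers, on their centre line; the grasp point (between the pads) lies 19 mm behind it; z points along the fingers, y is the direction in which the jaws open and shut (so a half turn about z gives the same grasp; the last joint's range is limited). The gripper opens to 85 mm and grips with 20 to 120 N. Pads are 22 mm wide; open, the fingers measure 114 mm over their backs; the gripper's body (76 mm by 85 mm) begins 54 mm behind the grasp point. The pads swing forward as they close: fully open they stand 13 mm farther back than shut.
Start: joints at [1.127, 0.286, 1.577, -0, 1.279, -0.15], TCP at [0.195, 0.646, 0.231] pointing down, gripper open.
Joint ranges: [-2.77, 2.77], [-0.9, 2.22], [0.21, 2.48], [-1.53, 4.67], [0.24, 2.81], [-2.84, 2.84]. Speed limits (rad/s): [2.79, 2.79, 3.14, 3.14, 3.14, 3.14].

INTERFACE

Orientations are given as a unit quaternion [x, y, z, w].
In Python, from plant import get_state, vision, ctrl, cut_out gives the robot as it stands.
- The arm moves only by the tool jog_arm, never from a script. Its argument "commands" is text: rows parted by semicolons, each of 6 numbers parted by spaces: the shift along the world's x, y, z in m, then the turn, a rotation vector about the world's x, y, z in rad. A call has 1 to 20 rows; each row is the pose to reach, as a shift and turn from the pose commanded when the call began; what a row does not reach only later rows make up. A row lasts 1/8 s, in which the tool goes at most 62.5 mm and 10.7 degrees, less where a joint would pass 70% of its speed; a pose out of reach is approached as far as the arm can. A call with a gripper value outside its range is refused whole. "gripper" is the opening in per cent of the stroke, from 0 (shut) to 100 (fully open), set as the call begins (left out, the last holds). The fingers move at their own pace and stop on an object; "grip_force" is the grip in N (left out, the last holds). Time passes only in rows, so rows that repeat a pose let the fingers close. It gives the time, the measured TCP pose, the force and the opening at its end, in the units of the state.
- get_state(): the state, without advancing time (a new reading comes with each control period).
- vision.read_camera(name): name is "side" or "top"; returns a dict with "frame" (420x560x3 uint8, red, green, blue), "z_map" (420x560 float32, m along the optical axis (not along the pixel's ray), 0 where there is no reading), "fx", "fy", "cx", "cy" (pixels), "R" (3x3) and "t" (3): a world point X has camera coordinates R X + t. Camera axes: x right, y down, z forward; pixel columns grow to the right and rows downward; lengths in m; the calibration is good to about 2 mm. A picture is of the moment at which its call begins.
- ctrl.sign_off(): hands the job in, once; it reports no verdict.
Trained networks look in the newest picture that a camera, given by its name, has taken for a name from the list of things; names that differ only in an ending like _2 or _b are one class to them, and where a whole thing is asked for, a point or a joint stands for the part that bears it (a point fixed in the world has none). Each returns a list of dicts, best first, with "conf" (0 to 1); they miss things now and then, are a little off and sometimes report something else, mostly with a low value. They report only what shows in the picture. A call takes as long as a camera call. They do not tell look-alikes from the thing itself.
- cut_out(camera, query): "pixels" (420x560 bool, what is visible of it) and "box" ([centre column, centre row, width, height] in pixels, round what is visible of it).
The state is a dict: "time": time; "qpos": joint angles; "dq": joint speeds; "joint_efforts": joint torques, N m; "eef_pos": TCP position; "tcp_rot": TCP orientation; "contact_force": force on the tool from outside, world axes, zero at the start; "wrist_torque": the same for the moment, N m; "opening": opening from 0.0 (shut) to 1.0 (fully open).
Only numpy, scipy, OpenCV 4.12 (cv2) and the standard library are available. Lean on these libraries where they do the work, as an engineer would, in place of code of your own. Each camera call takes 0.05 s, during which the arm holds its last target.

## Working session

There is one attempt and no reset: what is moved stays moved. The work goes in short steps, Python scripts to look and compute and a tool call to move; the robot and the scene stay as the last step left them, time stands still between calls to the robot, and variables do not carry over. Pictures are saved under pics/ and viewed, and the job is handed in when it is done.

Besides the shell and the picture viewer there is one more tool, called after ">>>" by a JSON object that holds its "name" and its "arguments". jog_arm: Moves the arm, as the interface text tells. Its arguments: {"type":"object","properties":{"commands":{"type":"string"},"gripper":{"type":"number"},"grip_force":{"type":"number"}},"required":["commands"]}

```bash
ls; mkdir -p pics
python3 - <<'E'
from plant import get_state, vision, ctrl, cut_out
import cv2,numpy as np
for n in ["top","side"]:
    d=vision.read_camera(n)
    np.savez(f"{n}0.npz",**d)
    cv2.imwrite(f"pics/{n}0.png",d["frame"][:,:,::-1])
    print(n,d["fx"],d["cx"],d["cy"],d["R"].round(3).tolist(),d["t"])
    for q in ["nut","lever","module","pad","nut_grip","lever_hinge"]:
        try:
            print(q,[(round(r["conf"],2),np.round(r["box"]).tolist()) for r in cut_out(n,q)])
        except Exception as e: print(q,e)
s=get_state();print(s)
E
```

```text
pics
top 453.25321850793944 276.3454367081745 215.1093856573695 [[0.006, -1.0, 0.019], [-0.99, -0.008, -0.138], [0.138, -0.018, -0.99]] [0.06671746 0.40125199 1.09322573]
nut [(0.46, [229.0, 170.0, 18.0, 14.0])]
lever [(0.72, [296.0, 231.0, 21.0, 16.0]), (0.61, [184.0, 160.0, 28.0, 18.0]), (0.58, [87.0, 269.0, 34.0, 13.0])]
module [(0.82, [229.0, 202.0, 27.0, 15.0])]
pad []
nut_grip [(0.64, [228.0, 171.0, 17.0, 19.0]), (0.61, [129.0, 279.0, 25.0, 10.0]), (0.49, [334.0, 240.0, 25.0, 10.0])]
lever_hinge [(0.91, [327.0, 246.0, 85.0, 70.0]), (0.86, [126.0, 277.0, 114.0, 77.0]), (0.72, [222.0, 183.0, 95.0, 70.0])]
side 416.9914271062795 281.5983297103618 204.8160954969545 [[0.976, -0.218, -0.011], [-0.155, -0.658, -0.737], [0.154, 0.721, -0.675]] [-0.39093455  0.18046607  0.82915331]
nut [(0.77, [301.0, 161.0, 12.0, 19.0]), (0.66, [256.0, 252.0, 9.0, 27.0]), (0.48, [187.0, 124.0, 12.0, 18.0])]
lever [(0.82, [297.0, 129.0, 11.0, 38.0]), (0.65, [193.0, 101.0, 8.0, 39.0]), (0.41, [301.0, 192.0, 59.0, 31.0])]
module [(0.96, [301.0, 193.0, 59.0, 34.0])]
pad []
nut_grip [(0.68, [252.0, 249.0, 15.0, 33.0]), (0.46, [302.0, 160.0, 11.0, 20.0])]
lever_hinge [(0.88, [258.0, 256.0, 83.0, 144.0]), (0.87, [196.0, 133.0, 65.0, 99.0]), (0.6, [304.0, 169.0, 69.0, 113.0])]
{'time': 0.7, 'qpos': array([ 1.12698463e+00,  2.86257918e-01,  1.57665971e+00, -2.27326961e-05,
        1.27860803e+00, -1.49973793e-01]), 'dq': array([ 0.00070601,  0.00147848, -0.00047334,  0.00213957, -0.00268904,
        0.00183989]), 'joint_efforts': array([-6.70218833e-04, -4.05834675e+01, -2.92856222e+01, -1.94226473e-04,
        7.64695651e-04, -3.58883270e-06]), 'eef_pos': array([0.19545911, 0.64608198, 0.2313748 ]), 'tcp_rot': array([1.46387736e-01, 9.89227289e-01, 2.88465587e-05, 2.02078656e-05]), 'contact_force': array([-0.05733492,  0.57554823,  0.88350909]), 'wrist_torque': array([-0.04948955,  0.04885473,  0.00149583]), 'opening': 1.0035182648922707}
```

View pics/top0.png

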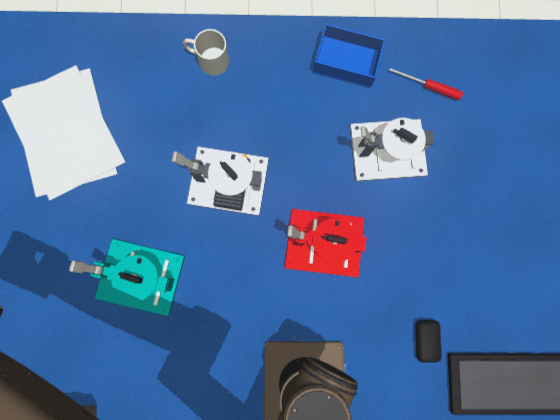

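View pics/side0.png

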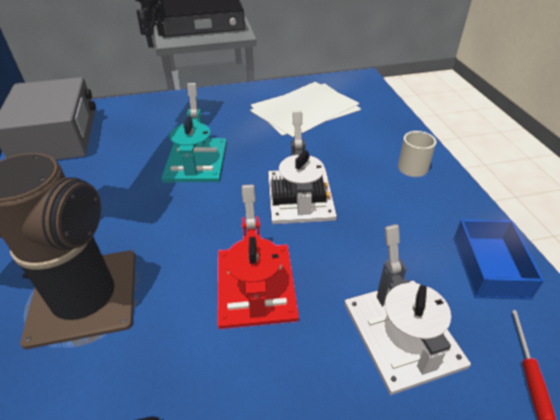

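The top view shows four fixtures: white with the module at (228,180), white and empty at (390,148), red at (326,242), turquoise at (140,275). The white one with the black finned block (side view, (301,190)) is the target. I'll confirm it in an enlarged crop and measure.

```bash
cat > h.py <<'E'
import numpy as np
def world(d,u,v,z):
    c=np.stack([(np.asarray(u)-d["cx"])/d["fx"]*z,(np.asarray(v)-d["cy"])/d["fy"]*z,z],-1)
    return (c-d["t"])@d["R"]
def ray_at_z(d,u,v,h):
    r=np.array([(u-d["cx"])/d["fx"],(v-d["cy"])/d["fy"],1.])@d["R"]
    o=-d["R"].T@d["t"]
    return o+r*(h-o[2])/r[2]
def proj(d,X):
    c=np.asarray(X)@d["R"].T+d["t"]
    return np.stack([c[...,0]/c[...,2]*d["fx"]+d["cx"],c[...,1]/c[...,2]*d["fy"]+d["cy"]],-1)
E
python3 - <<'E'
import numpy as np,cv2
from h import *
T=dict(np.load("top0.npz"));S=dict(np.load("side0.npz"))
a=T["frame"][135:225,160:280,::-1];a=cv2.resize(a,None,fx=5,fy=5,interpolation=cv2.INTER_CUBIC)
cv2.imwrite("pics/top0c.png",a)
a=S["frame"][95:230,250:350,::-1];a=cv2.resize(a,None,fx=4.4,fy=4.4,interpolation=cv2.INTER_CUBIC)
cv2.imwrite("pics/side0c.png",a)
# cloud
for n,d,(u0,u1,v0,v1) in [("top",T,(160,280,135,225)),("side",S,(250,350,95,230))]:
    v,u=np.mgrid[v0:v1,u0:u1];z=d["z_map"][v0:v1,u0:u1];P=world(d,u,v,z);P[z==0]=np.nan
    np.save(n+"P.npy",P)
    for lo,hi in [(-.01,.01),(.012,.02),(.05,.06),(.09,.097),(.097,.103),(.11,.132),(.132,.148),(.15,.2)]:
        m=(P[...,2]>lo)&(P[...,2]<hi)
        if m.sum(): print(n,lo,hi,m.sum(),np.nanmean(P[m],0).round(4),P[m].min(0).round(3),P[m].max(0).round(3))
E
```

```text
top -0.01 0.01 6347 [ 0.4967  0.2248 -0.0011] [ 0.38   0.062 -0.009] [0.617 0.372 0.01 ]
top 0.012 0.02 1373 [0.4802 0.1941 0.0147] [0.403 0.091 0.012] [0.576 0.291 0.02 ]
top 0.05 0.06 193 [0.4398 0.1868 0.0539] [0.416 0.108 0.05 ] [0.538 0.271 0.06 ]
top 0.09 0.097 594 [0.4876 0.1773 0.0954] [0.437 0.107 0.09 ] [0.541 0.269 0.097]
top 0.097 0.103 1012 [0.4871 0.1803 0.099 ] [0.437 0.112 0.097] [0.54  0.275 0.103]
top 0.11 0.132 164 [0.4967 0.2432 0.1191] [0.47  0.161 0.11 ] [0.518 0.276 0.132]
top 0.132 0.148 142 [0.4915 0.2039 0.1372] [0.47  0.163 0.132] [0.51  0.279 0.148]
top 0.15 0.2 142 [0.5039 0.2866 0.1692] [0.493 0.275 0.15 ] [0.517 0.299 0.185]
side -0.01 0.01 9163 [0.5455 0.3996 0.0007] [ 0.364  0.052 -0.005] [0.786 0.747 0.01 ]
side 0.012 0.02 934 [0.4805 0.1447 0.0154] [0.403 0.089 0.012] [0.575 0.292 0.02 ]
side 0.05 0.06 369 [0.4738 0.1651 0.0547] [0.416 0.106 0.05 ] [0.546 0.221 0.06 ]
side 0.09 0.097 152 [0.4806 0.1545 0.0952] [0.348 0.012 0.09 ] [0.526 0.267 0.097]
side 0.097 0.103 882 [0.4844 0.1698 0.0995] [0.34  0.01  0.097] [0.539 0.257 0.103]
side 0.11 0.132 329 [0.4524 0.158  0.1195] [0.34 0.   0.11] [0.518 0.277 0.132]
side 0.132 0.148 166 [0.4641 0.1764 0.1383] [0.344 0.017 0.132] [0.509 0.278 0.148]
side 0.15 0.2 243 [0.4479 0.1919 0.1676] [0.346 0.024 0.15 ] [0.516 0.294 0.186]
```

View pics/top0c.png

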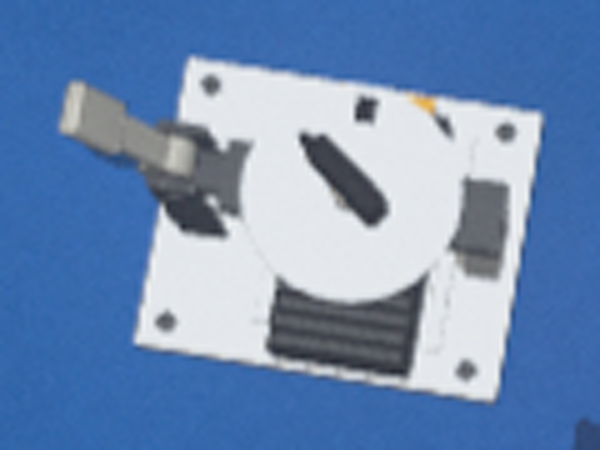

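View pics/side0c.png

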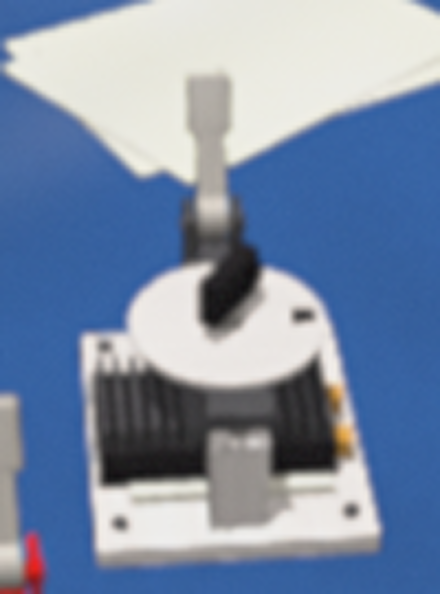

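The crops show the module under the white fixture. In the top view its pointer nose is at about (222,162) and its mark at about (233,157); the lever leans out to the left, towards +y. Next I'll fit positions.

Run:
```python
import numpy as np,cv2
from h import *
T=dict(np.load("top0.npz"));S=dict(np.load("side0.npz"))
f=T["frame"].astype(int)
P=np.load("topP.npy"); rgb=T["frame"][135:225,160:280].astype(int)
# plate by white colour at height ~0.1
m=(abs(P[...,2]-.0985)<.006)&(rgb.min(-1)>150)
lab=cv2.connectedComponentsWithStats(m.astype(np.uint8),connectivity=4)
i=1+np.argmax(lab[2][1:,4]); pm=(lab[1]==i).astype(np.uint8)
cn=max(cv2.findContours(pm,cv2.RETR_EXTERNAL,cv2.CHAIN_APPROX_NONE)[0],key=len)[:,0]
Q=np.array([ray_at_z(T,u+160,v+135,.1) for u,v in cn])
from scipy.optimize import least_squares
r=least_squares(lambda p:np.hypot(Q[:,0]-p[0],Q[:,1]-p[1])-p[2],[.489,.19,.052],loss="soft_l1",f_scale=.001)
print("plate",r.x, np.nanmedian(P[...,2][pm>0]))
C=r.x[:2]
# dark in plate
dark=(rgb.max(-1)<90)
lab=cv2.connectedComponentsWithStats(dark.astype(np.uint8),connectivity=8)
for j in range(1,lab[0]):
    if lab[2][j,4]<6: continue
    v,u=np.nonzero(lab[1]==j); print(j,lab[2][j],lab[3][j]+[160,135])
    for h in (.1,.104,.14):
        X=np.array([ray_at_z(T,a+160,b+135,h)[:2] for a,b in zip(u,v)]); 
        c=X.mean(0); w,V=np.linalg.eigh(np.cov(X.T)); dv=V[:,1]
        t=(X-c)@dv
        print("  h",h,c.round(4),"dir",dv.round(3),np.degrees(np.arctan2(dv[1],dv[0])).round(1),"ext",t.min().round(4),t.max().round(4),"ang from C",np.degrees(np.arctan2(*(c-C)[::-1])).round(1))
# side camera
P2=np.load("sideP.npy"); rgb2=S["frame"][95:230,250:350].astype(int)
m=(abs(P2[...,2]-.0995)<.004)&(rgb2.min(-1)>150)
lab=cv2.connectedComponentsWithStats(m.astype(np.uint8),connectivity=4)
i=1+np.argmax(lab[2][1:,4]); pm=(lab[1]==i).astype(np.uint8)
cn=max(cv2.findContours(pm,cv2.RETR_EXTERNAL,cv2.CHAIN_APPROX_NONE)[0],key=len)[:,0]
Q=np.array([ray_at_z(S,u+250,v+95,.1) for u,v in cn])
r=least_squares(lambda p:np.hypot(Q[:,0]-p[0],Q[:,1]-p[1])-p[2],[.489,.19,.052],loss="soft_l1",f_scale=.001)
print("side plate",r.x)
for nm,Pn,rg in (("top",P,rgb),("side",P2,rgb2)):
    m=(Pn[...,2]>.135)&(rg.max(-1)<90)&(np.hypot(Pn[...,0]-C[0],Pn[...,1]-C[1])<.05)
    X=Pn[m]; c=X.mean(0); w,V=np.linalg.eigh(np.cov(X[:,:2].T)); print(nm,"nut top",m.sum(),c.round(4),np.percentile(X[:,2],[50,90]).round(4),np.degrees(np.arctan2(V[1,1],V[0,1])).round(1))
    m=(Pn[...,2]>.12)&(rg.min(-1)>80)&(np.hypot(Pn[...,0]-C[0],Pn[...,1]-C[1])>.06)&(np.hypot(Pn[...,0]-C[0],Pn[...,1]-C[1])<.14)
    X=Pn[m]; print("lever",m.sum(),X[X[:,2].argsort()[::6]].round(3).tolist())
```

```text
plate [0.48846198 0.17982753 0.05073272] 0.09814807934456218
1 [71 20  4  4 11] [232.36363636 156.54545455]
  h 0.1 [0.5286 0.1748] dir [-0.89   0.456] 152.9 ext -0.0051 0.0046 ang from C -7.1
  h 0.104 [0.5275 0.1745] dir [-0.89   0.456] 152.9 ext -0.0051 0.0046 ang from C -7.8
  h 0.14 [0.5177 0.1715] dir [-0.89   0.456] 152.9 ext -0.0049 0.0044 ang from C -15.8
3 [38 27  5  3 10] [200.1 162.9]
  h 0.1 [0.5125 0.2499] dir [0.504 0.864] 59.7 ext -0.0052 0.0053 ang from C 71.1
  h 0.104 [0.5115 0.2493] dir [0.504 0.864] 59.7 ext -0.0052 0.0053 ang from C 71.7
  h 0.14 [0.5022 0.2437] dir [0.504 0.864] 59.7 ext -0.005 0.0051 ang from C 77.8
4 [ 60  27  17  18 117] [228.44444444 170.27350427]
  h 0.1 [0.4955 0.1834] dir [-0.742 -0.67 ] -137.9 ext -0.0281 0.0243 ang from C 26.5
  h 0.104 [0.4946 0.183 ] dir [-0.742 -0.67 ] -137.9 ext -0.0279 0.0242 ang from C 27.4
  h 0.14 [0.4859 0.1797] dir [-0.742 -0.67 ] -137.9 ext -0.027 0.0234 ang from C -177.9
5 [30 37 15 10 69] [197.68115942 176.72463768]
  h 0.1 [0.4794 0.2546] dir [0.563 0.827] 55.7 ext -0.018 0.0213 ang from C 96.9
  h 0.104 
[... 1736 characters left out ...]
495, 0.276, 0.14], [0.495, 0.278, 0.142], [0.499, 0.273, 0.144], [0.496, 0.271, 0.146], [0.509, 0.275, 0.147], [0.495, 0.279, 0.15], [0.503, 0.279, 0.151], [0.505, 0.277, 0.152], [0.51, 0.28, 0.155], [0.511, 0.274, 0.156], [0.496, 0.28, 0.157], [0.51, 0.279, 0.158], [0.498, 0.279, 0.16], [0.516, 0.282, 0.161], [0.505, 0.278, 0.162], [0.494, 0.284, 0.164], [0.504, 0.284, 0.165], [0.508, 0.282, 0.165], [0.501, 0.282, 0.166], [0.498, 0.29, 0.168], [0.511, 0.284, 0.169], [0.494, 0.286, 0.171], [0.499, 0.287, 0.172], [0.51, 0.282, 0.173], [0.511, 0.284, 0.174], [0.499, 0.286, 0.175], [0.504, 0.286, 0.177], [0.514, 0.287, 0.178], [0.512, 0.289, 0.179], [0.505, 0.289, 0.181], [0.502, 0.288, 0.182]]
```

>>> {"name": "jog_arm", "arguments": {"commands": "0.03 -0.05 0.02 0 0 0.15; 0.064 -0.1 0.03 0 0 0.3; 0.096 -0.15 0.04 0 0 0.45; 0.128 -0.205 0.04 0 0 0.6; 0.16 -0.256 0.04 0 0 0.75; 0.192 -0.307 0.04 0 0 0.9; 0.224 -0.358 0.04 0 0 1.05; 0.256 -0.41 0.04 0 0 1.08; 0.28 -0.448 0.04 0 0 1.08; 0.2925 -0.4675 0.04 0 0 1.08; 0.2925 -0.4675 0.04 0 0 1.08; 0.2925 -0.4675 0.04 0 0 1.08", "gripper": 60, "grip_force": 30}}

```text
time: 2.2
eef_pos: [0.4876, 0.179, 0.2713]
tcp_rot: [-0.383, 0.924, 0.0, -0.0]
contact_force: [-0.7, -0.1, -0.8]
opening: 0.598
```

>>> {"name": "jog_arm", "arguments": {"commands": "0 0 -0.05 0 0 0; 0 0 -0.09 0 0 0; 0 0 -0.11 0 0 0; 0 0 -0.11 0 0 0; 0 0 -0.11 0 0 0"}}

```text
time: 2.82
eef_pos: [0.4884, 0.1794, 0.1626]
tcp_rot: [-0.384, 0.923, -0.0, 0.001]
contact_force: [0.3, 0.2, 0.5]
opening: 0.602
```

Run:
```python
from plant import vision
import cv2,numpy as np
d=vision.read_camera("side")
a=d["frame"][70:230,220:380,::-1];cv2.imwrite("pics/side1.png",cv2.resize(a,None,fx=3.6,fy=3.6,interpolation=cv2.INTER_CUBIC))
```

```text
(no output)
```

View pics/side1.png

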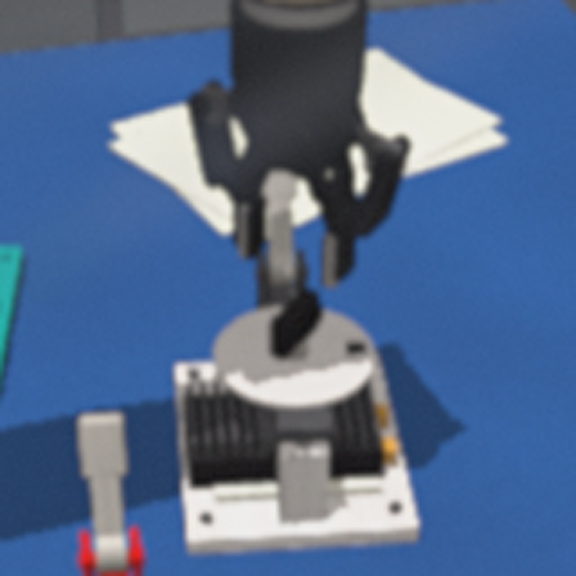

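The two fingers at crop (247,235) and (338,265) straddle the nut at (297,320), and the lever sits clear behind them. I'll descend and grip.

>>> {"name": "jog_arm", "arguments": {"commands": "0 0 -0.02 0 0 0; 0 0 -0.04 0 0 0; 0 0 -0.051 0 0 0; 0 0 -0.051 0 0 0"}}

```text
time: 3.38
eef_pos: [0.4879, 0.1786, 0.1104]
tcp_rot: [-0.383, 0.924, 0.0, -0.0]
contact_force: [-0.3, -0.7, 1.5]
opening: 0.603
```

>>> {"name": "jog_arm", "arguments": {"commands": "0 0 0 0 0 0; 0 0 0 0 0 0; 0 0 0 0 0 0; 0 0 0 0 0 0; 0 0 0 0 0 0; 0 0 0 0 0 0; 0 0 0 0 0 0; 0 0 0 0 0 0", "gripper": 0, "grip_force": 30}}

```text
time: 4.38
eef_pos: [0.489, 0.1784, 0.1114]
tcp_rot: [-0.383, 0.924, -0.001, 0.001]
contact_force: [1.8, -3.2, 6.3]
opening: 0.146
```

The opening reads 12.4 mm, so the 13 mm bar is gripped. Turning it clockwise by 0.935 rad.

>>> {"name": "jog_arm", "arguments": {"commands": "0 0 0 0 0 -0.1; 0 0 0 0 0 -0.2; 0 0 0 0 0 -0.3; 0 0 0 0 0 -0.4; 0 0 0 0 0 -0.5; 0 0 0 0 0 -0.6; 0 0 0 0 0 -0.7; 0 0 0 0 0 -0.8; 0 0 0 0 0 -0.9; 0 0 0 0 0 -0.935; 0 0 0 0 0 -0.935; 0 0 0 0 0 -0.935; 0 0 0 0 0 -0.935"}}

```text
time: 6.0
eef_pos: [0.4885, 0.18, 0.1114]
tcp_rot: [0.075, 0.997, 0.002, 0.001]
contact_force: [-0.6, 2.8, 5.7]
opening: 0.147
```

>>> {"name": "jog_arm", "arguments": {"commands": "0 0 0 0 0 0; 0 0 0 0 0 0; 0 0 0 0 0 0; 0 0 0 0 0 0; 0 0 0.04 0 0 0; 0 0 0.08 0 0 0; 0 0 0.12 0 0 0; -0.05 -0.03 0.14 0 0 0; -0.1 -0.08 0.14 0 0 0; -0.1 -0.13 0.14 0 0 0; -0.1 -0.18 0.14 0 0 0; -0.1 -0.18 0.14 0 0 0; -0.1 -0.18 0.14 0 0 0", "gripper": 50}}

```text
time: 7.62
eef_pos: [0.3879, -0.0013, 0.2503]
tcp_rot: [0.075, 0.997, 0.0, -0.0]
contact_force: [-0.4, 1.4, 0.0]
opening: 0.503
```

```bash
cat > look.py <<'E'
import sys
from plant import vision
import cv2,numpy as np
k=sys.argv[1]
for n,(u0,u1,v0,v1) in dict(top=(160,280,135,225),side=(240,360,100,230)).items():
    d=vision.read_camera(n);np.savez(f"{n}{k}.npz",**d)
    a=d["frame"][v0:v1,u0:u1,::-1];cv2.imwrite(f"pics/{n}{k}.png",cv2.resize(a,None,fx=4.5,fy=4.5,interpolation=cv2.INTER_CUBIC))
E
python3 look.py 2
```

```text
(no output)
```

View pics/top2.png

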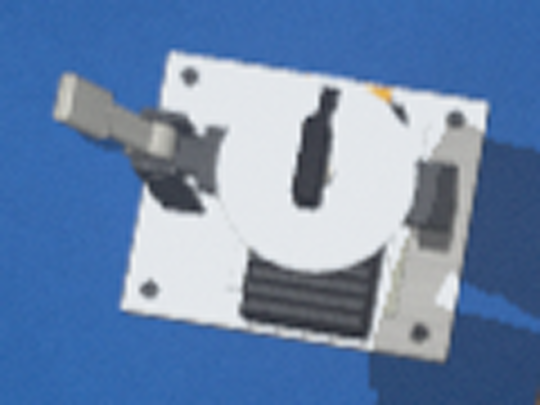

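View pics/side2.png

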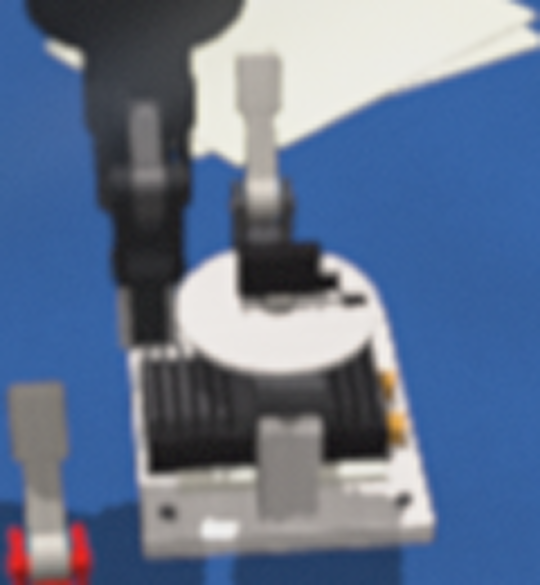

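The nose points at the mark: the bar lies at -8.6°, the mark reads between -6° and -9°, and the lever is still up. Next I move to the nut side of the lever with the fingers shut.

>>> {"name": "jog_arm", "arguments": {"commands": "0.02 0.05 0 0 0 0; 0.044 0.1 0 0 0 0; 0.066 0.15 0 0 0 0; 0.088 0.2 0 0 0 0; 0.105 0.24 0 0 0 0; 0.111 0.251 0 0 0 0; 0.111 0.251 0 0 0 0; 0.111 0.251 0 0 0 0; 0.111 0.251 0 0 0 0", "gripper": 0}}

```text
time: 8.85
eef_pos: [0.4987, 0.2486, 0.2505]
tcp_rot: [0.075, 0.997, -0.0, 0.0]
contact_force: [-0.3, -0.7, 0.8]
opening: 0.001
```

>>> {"name": "jog_arm", "arguments": {"commands": "0 0 -0.03 0 0 0; 0 0 -0.06 0 0 0; 0 0 -0.077 0 0 0; 0 0 -0.077 0 0 0; 0 0 -0.077 0 0 0"}}

```text
time: 9.48
eef_pos: [0.4998, 0.2496, 0.1747]
tcp_rot: [0.075, 0.997, 0.0, 0.001]
contact_force: [-0.7, 0.1, 0.9]
opening: 0.002
```

```bash
python3 look.py 3
```

```text
(no output)
```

View pics/side3.png

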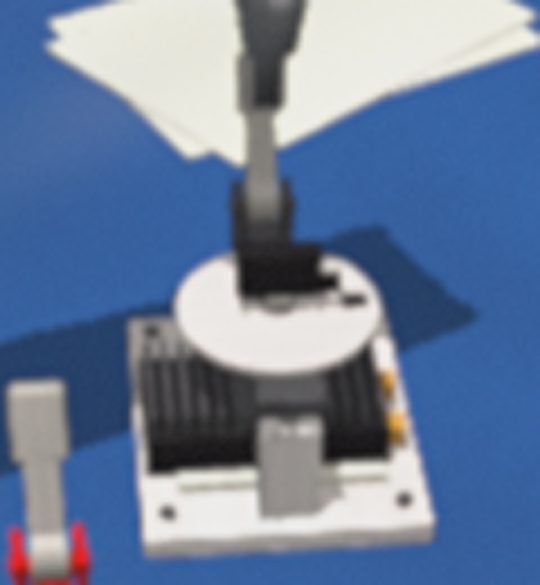

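The shut fingers stand centred in front of the paddle, crop (265,60). Now I swing the lever down along its arc.

>>> {"name": "jog_arm", "arguments": {"commands": "0.001 0.007 0 0 0 0; 0.002 0.014 0 0 0 0; 0.0035 0.0215 -0.003 0 0 0; 0.005 0.029 -0.007 0 0 0; 0.006 0.037 -0.012 0 0 0; 0.007 0.0435 -0.018 0 0 0; 0.008 0.049 -0.025 0 0 0; 0.009 0.054 -0.033 0 0 0; 0.009 0.054 -0.033 0 0 0"}}

```text
time: 10.7
eef_pos: [0.5073, 0.3036, 0.1389]
tcp_rot: [0.074, 0.997, -0.0, -0.001]
contact_force: [-0.1, 0.0, 0.1]
opening: 0.001
```

```bash
python3 look.py 4
```

```text
(no output)
```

View pics/side4.png

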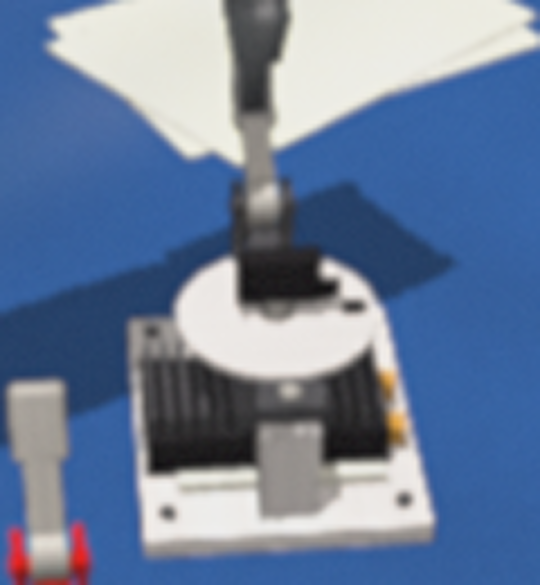

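View pics/top4.png

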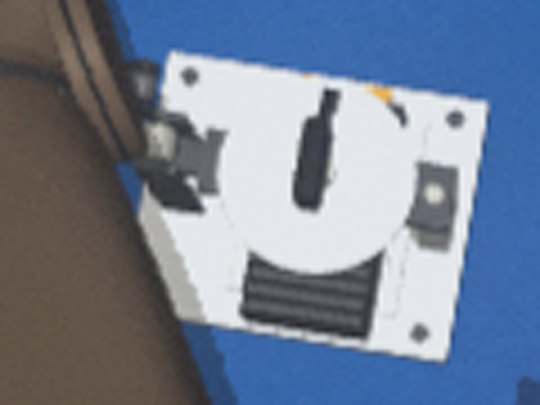

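The lever follows: it is folding away behind the nut and the plate has dropped a little. I'll carry on to level.

>>> {"name": "jog_arm", "arguments": {"commands": "0.0005 0.003 -0.0075 0 0 0; 0.001 0.006 -0.015 0 0 0; 0.001 0.0075 -0.0225 0 0 0; 0.001 0.009 -0.029 0 0 0; 0.001 0.009 -0.031 0 0 0; 0.001 0.009 -0.031 0 0 0; 0.001 0.009 -0.031 0 0 0"}}

```text
time: 11.68
eef_pos: [0.5093, 0.3127, 0.1115]
tcp_rot: [0.074, 0.997, -0.0, 0.0]
contact_force: [-5.1, -0.9, 12.8]
opening: 0.001
```

It meets the stop at z = 0.1115 with 12.8 N, which matches the expected level height. I'll lift off and back away.

>>> {"name": "jog_arm", "arguments": {"commands": "0 0 0.03 0 0 0; 0 0 0.08 0 0 0; 0 0 0.13 0 0 0; 0 0.05 0.15 0 0 0; -0.05 0.1 0.15 0 0 0; -0.09 0.15 0.15 0 0 0; -0.12 0.2 0.15 0 0 0; -0.15 0.25 0.15 0 0 0; -0.15 0.25 0.15 0 0 0; -0.15 0.25 0.15 0 0 0; -0.15 0.25 0.15 0 0 0"}}

```text
time: 13.05
eef_pos: [0.36, 0.5613, 0.2587]
tcp_rot: [0.075, 0.997, -0.001, -0.0]
contact_force: [-0.0, -0.3, -0.0]
opening: -0.003
```

```bash
python3 look.py 5
python3 - <<'E'
import numpy as np
from h import *
d=dict(np.load("top5.npz"));v,u=np.mgrid[150:200,160:210];z=d["z_map"][150:200,160:210];P=world(d,u,v,z)
y=np.array([.156,.988]);H=np.array([.5005,.2575])
q=P[...,:2]-H; l=q@y; s=q@np.array([.988,-.156])
for a in range(15,95,10):
    m=(abs(l-a/1e3)<.005)&(abs(s)<.006)&(z>0); print(a,m.sum(),np.median(P[...,2][m]).round(4) if m.any() else None)
rgb=d["frame"][135:225,160:280].astype(int)
import cv2
lab=cv2.connectedComponentsWithStats((rgb.max(-1)<90).astype(np.uint8))
for j in range(1,lab[0]):
    if 30<lab[2][j,4]<200:
        b,a=np.nonzero(lab[1]==j);X=np.array([ray_at_z(d,i+160,k+135,.138)[:2] for i,k in zip(a,b)]);V=np.linalg.eigh(np.cov(X.T))[1][:,1];print(lab[3][j],X.mean(0),np.degrees(np.arctan2(V[1],V[0])))
E
```

```text
15 21 0.1116
25 22 0.11
35 39 0.1082
45 40 0.108
55 45 0.1073
65 38 0.1086
75 42 0.108
85 23 -0.0012
[69.37903226 34.55645161] [0.48807771 0.17783257] 170.12798828264096
[37.73913043 41.85507246] [0.47056168 0.24837866] 55.94646142461647
[69.81481481 67.04761905] [0.413894   0.17539006] 90.86843778448042
```

View pics/top5.png

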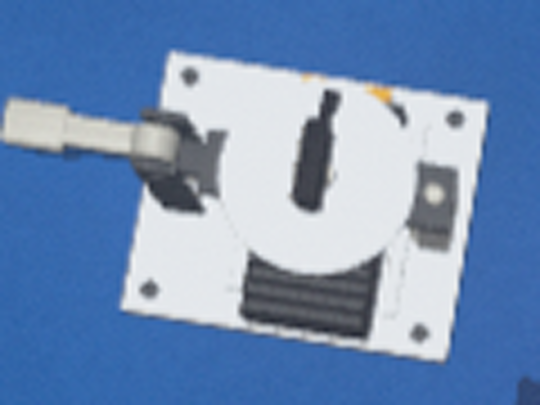

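View pics/side5.png

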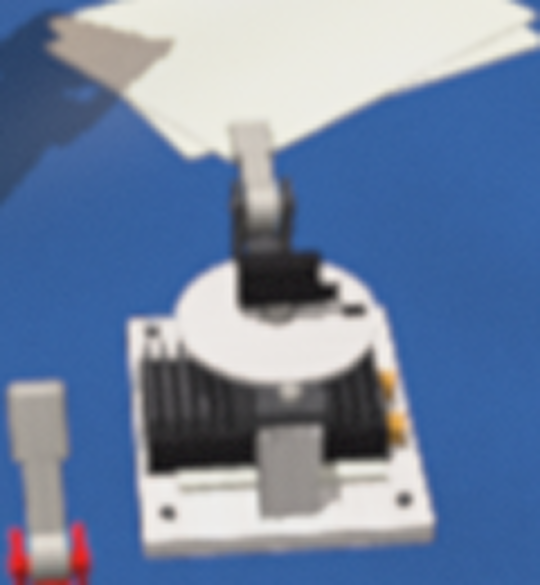

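The lever is flat, about 108 mm high along its whole length. The nose still points at the mark (-9.9° against roughly -8°), the module is in place and the gripper is free. Handing in.

```bash
python3 -c "
from plant import ctrl
print(ctrl.sign_off())"
```

```text
the job is handed in; nothing more can be done
None
```

I set the nut and closed the lever on the white fixture that holds the module. The job was handed in at about 13 s of the 48 s; it reported no verdict.

- **Nut:** I turned it about 0.935 rad clockwise with the lever still up. My last picture puts its pointer at -9.9°. The mark measured between -6° and -9° depending on the fit, so the pointer is within about 4° of it (14° allowed).
- **Lever:** I pushed it down to its stop with the fingers shut, meeting about 13 N there. Its top surface then measured 107–112 mm along its whole length, which means it lies level.
- **Module and gripper:** The module had not visibly moved, and the wrist force read near zero once the arm had backed away.
- **Not checked:** I could not see the pad or measure its force on the module. That it presses hard enough is inferred from the nut and lever positions.

No check failed.

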